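# Rock the stuck sample carrier out of its spring seat

### The arm

A 6-joint arm with a two-finger parallel gripper is mounted at the origin on the work surface. World frame = base frame: x ahead of the robot, y to its left, z up, the work surface at z = 0. Lengths are in m, angles in rad, forces in N, time in s.
With the tool pointing down it reaches from about 0.325 to 0.9 m from the base axis. Payload 6.1 kg.
Tool frame: the origin (TCP) lies midway between the tips of the shut fingers; the grasp point (between the pads) lies 19 mm behind it; x points along the fingers, y is the direction in which the jaws open and shut, and the axes are right-handed (so a half turn about x gives the same grasp; the last joint's range is limited). The gripper opens to 85 mm and grips with 20 to 120 N. Pads are 22 mm wide; open, the fingers measure 114 mm over their backs; the gripper's body (76 mm by 85 mm) begins 54 mm behind the grasp point. The pads swing forward as they close: fully open they stand 13 mm farther back than shut.
Start: joints at [-1.305, 0.22, 1.526, -0, 1.395, -0.126], TCP at [0.239, -0.578, 0.231] pointing down, gripper open.
Joint ranges: [-2.98, 2.98], [-0.91, 2.08], [0.09, 2.57], [-1.24, 4.39], [0.2, 2.65], [-2.68, 2.68]. Speed limits (rad/s): [2.57, 2.57, 3.01, 3.14, 3.14, 3.14].

### API

Orientations are given as [roll, pitch, yaw] about the fixed x, y, z axes, in that order (R = Rz(yaw) Ry(pitch) Rx(roll)).
In Python, from plant import movep, move_l, set_joints, gripper_to, hold, inverse_kinematics, observe, get_image, get_calibration, Unreachable, job_done gives the robot as it stands. Calls block until the motion is done:
- movep(position, orientation): joint-space move of the TCP to a pose.
- move_l(position, feed=0.15, rotation=None, max_force=None): straight line of the TCP; rotation=None keeps the orientation; feed is the mean speed in m/s. With max_force (N) it stops when the force on the tool has changed by that much, and returns True; else False.
- set_joints(angles): joint-space move.
- gripper_to(opening, f_grip=None): finger opening in m; f_grip is the grip in N (None keeps the last); returns when the fingers have stopped.
- hold(seconds).
- inverse_kinematics(position, orientation): joint angles nearest the present ones, or None.
- observe(): the state.
- get_image(name): name is "side" or "top"; returns (picture, depth): 384x512x3 uint8, red, green, blue; 384x512 float32, m along the optical axis (not along the pixel's ray), 0 where there is no reading.
- get_calibration(name): a dict with "intrinsics" (3x3 intrinsics, pixels), "world_from_camera" (4x4, takes a point from camera to world coordinates). Camera axes: x right, y down, z forward; pixel columns grow to the right and rows downward; lengths in m; the calibration is good to about 2 mm. A picture is of the moment at which its call begins. get_calibration takes no time and is no camera call.
A pose or a line that the arm cannot do raises Unreachable and nothing moves.
- job_done(): hands the job in, once; it reports no verdict.
The state is a dict: "time_s": time; "q": joint angles; "joint_velocities": joint speeds; "joint_torque": joint torques, N m; "eef_pos": TCP position; "tcp_rot": TCP orientation; "ft_force": force on the tool from outside, world axes, zero at the start; "torque": the same for the moment, N m; "opening": finger opening in m.
Only numpy, scipy, OpenCV 4.12 (cv2) and the standard library are available. Lean on these libraries where they do the work, as an engineer would, in place of code of your own. Each camera call takes 0.05 s, during which the arm holds its last target.

### The job

The aluminium sample carrier is stuck tight between the two sprung jaws of its seat on the lab bench. Take it by its upright post and rock it side to side along the line of the jaws, tipping it first towards the jaw housing that has the round knob and then back past upright towards the other housing, a good five degrees each way while its foot is still down in the seat, until it works free. Then lift it just clear, upright and straight above the seat with its underside one to four centimetres above the tops of the jaw housings, and finish still holding it there in the gripper; leave the bangle, the jar and the scanner alone.

Things in the scene. Friction and masses are not known exactly. Their poses are not given: they have to be found in the camera images.
- seat: Fixed spring seat. Origin: centre of its underside on the bench; z up; any yaw. Base plate 110 (x) by 180 (y) by 12 mm. At its centre an open pocket, floor 12 mm above the bench, between two steel cheeks (inner faces at x -16.5 and +16.5 mm, 60 mm long, tops at 34 mm) and two sprung jaws in y. Behind the jaws are aluminium housings: y 42 to 82 mm on both sides, 44 mm wide, tops at 42 mm.
- knob (a point): Top centre of the upright black round knob (30 mm diameter, top 60 mm above the bench) on the jaw housing at the seat's +y end. The housing at -y has no knob. It marks the end only and does not turn.
- jaw_mid (a point): Point midway between the two sprung jaws, 27 mm above the bench. The jaws are steel bars of 7 mm radius along the seat's x, axes at this height; they press the foot's two end faces at y -25 and +25 mm with about 30 N each (2 N/mm, yield 10 mm outwards, follow 2 mm inwards). They let go once the carrier's underside is about 20 mm above the pocket floor.
- carrier: Loose aluminium sample carrier, 99 mm tall, about 0.23 kg (varies), at the start upright on the pocket floor, axes parallel to the seat's. Origin: centre of its underside; z up along the post. Foot: block 30 (x) by 50 (y) by 34 mm high. A straight pull is stiff (some 25 to 40 N); tipped about one lower end edge, the other end slides up its jaw more easily and stays up.
- post (a point): Point on the carrier's axis at a good height to grip, 80 mm above its underside: the upright post, 26 (x) by 20 (y) mm, from 34 to 99 mm above the underside, with thin dark grooves. Tipping the carrier towards the knob dips its +y axis below level.
- bangle: Loose brass bangle lying flat near the seat, 68 mm outside diameter, 10 mm high; origin at the centre of its underside. To be left alone.
- jar: Loose small closed sample jar standing near the seat, 42 mm diameter, 52 mm high; origin at the centre of its underside. To be left alone.
- scanner: Loose black hand scanner lying near the seat, about 125 mm long (its x from -25 to +100 mm), 48 mm wide, 34 mm high; origin under its handle. To be left alone.
There are look-alikes about, which are no part of the job. Leave any yellow look-alike of the carrier alone.

How it is judged:
On the way, in this order (a step that is already met when the one before it is completed fails the run):
1. The carrier, its foot still down in the seat (underside less than 12 mm above the pocket floor), is tipped at least 3 degrees towards the knob (angle between carrier's own y axis and vertical above 1.623 rad and z of carrier in the frame of seat below 0.024 m and horizontal distance between carrier and seat below 0.012 m), for 0.05 s.
2. Then, its underside still less than 18 mm above the pocket floor, it is tipped at least 3 degrees away from the knob (angle between carrier's own y axis and vertical below 1.519 rad and z of carrier in the frame of seat below 0.03 m and horizontal distance between carrier and seat below 0.015 m), for 0.05 s.
At the end, for the whole second after the job is handed in: The carrier is held still in the fingers, touching no part of the seat, its underside 4 to 48 mm above the tops of the jaw housings, within 25 mm sideways of the pocket's centre and within about 8 degrees of upright (z of carrier in the frame of seat between 0.046 and 0.09 m and horizontal distance between carrier and seat below 0.025 m and angle between carrier's own z axis and vertical below 0.15 rad and contact force between carrier and the fingers above 2 N and contact force between carrier and seat below 0.1 N and linear speed of carrier below 0.02 m/s); the arm keeps its last pose, push and grip.
It fails at once if the bangle is moved more than 15 mm (distance of bangle from where it was at the start of the episode above 0.015 m).
It fails at once if the jar is moved more than 15 mm (distance of jar from where it was at the start of the episode above 0.015 m).
It fails at once if the scanner is moved more than 15 mm (distance of scanner from where it was at the start of the episode above 0.015 m).
It also fails if it takes over 45 s, if anything falls off the work surface, if the arm or the gripper's body presses on something with over 40 N, if the wrist force passes 120 N, or if a joint passes its speed limit or range.

## Working session

There is one attempt and no reset: what is moved stays moved. The work goes in short steps, each a Python script; the robot and the scene stay as the last script left them, time stands still between calls to the robot, and variables do not carry over. Pictures are saved under pics/ and viewed, and the job is handed in when it is done.

```bash
mkdir -p pics; ls
python3 - <<'E'
from plant import *
import cv2,numpy as np
for n in("side","top"):
    im,d=get_image(n); c=get_calibration(n)
    cv2.imwrite(f"pics/{n}0.png",im[:,:,::-1]); np.savez(f"{n}0.npz",im=im,d=d,K=c["intrinsics"],T=c["world_from_camera"])
    print(n,c["intrinsics"],np.round(c["world_from_camera"],3))
print(observe())
E
```

```text
pics
side [[359.01763286   0.         259.96079899]
 [  0.         359.01763286 187.98950278]
 [  0.           0.           1.        ]] [[-0.968 -0.152  0.198  0.425]
 [-0.25   0.572 -0.781  0.611]
 [ 0.005 -0.806 -0.592  0.531]
 [ 0.     0.     0.     1.   ]]
top [[408.62101003   0.         255.66925335]
 [  0.         408.62101003 193.19882523]
 [  0.           0.           1.        ]] [[-0.018 -0.982  0.188  0.447]
 [-1.     0.019  0.     0.06 ]
 [-0.004 -0.188 -0.982  0.806]
 [ 0.     0.     0.     1.   ]]
{'time_s': 0.1, 'q': array([-1.30510872e+00,  2.21153521e-01,  1.52754821e+00, -2.25044948e-05,
        1.39471299e+00, -1.26114897e-01]), 'joint_velocities': array([ 0.00070218, -0.00271996, -0.00115984, -0.00274743, -0.00092186,
        0.00048699]), 'joint_torque': array([ 1.89835941e-03, -4.98240352e+01, -3.90547729e+01, -1.69548030e-04,
        5.64124784e-03, -1.92763753e-05]), 'eef_pos': array([ 0.23848843, -0.57708866,  0.23027751]), 'tcp_rot': array([-1.68475568,  1.56897412,  1.84864344]), 'ft_force': array([-0.55664043,  0.87761936,  0.95094359]), 'torque': array([-0.02724709,  0.00147621, -0.02195284]), 'opening': 0.08581205211193477}
```

View pics/side0.png

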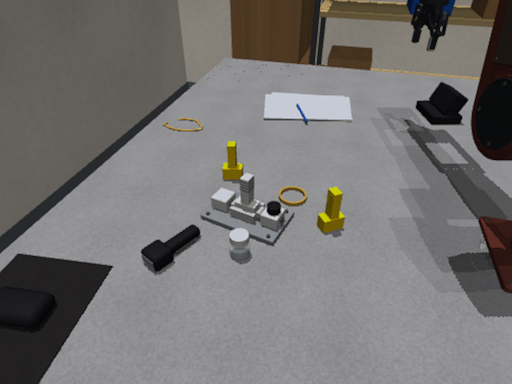

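View pics/top0.png

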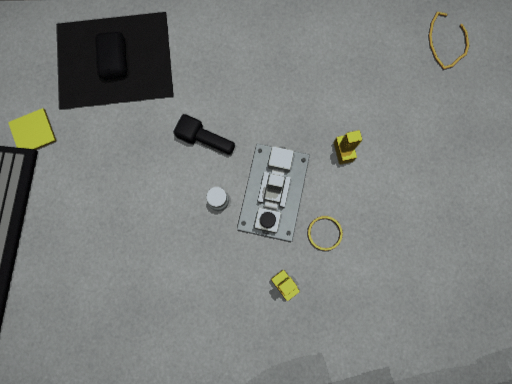

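Side view: the carrier post is at about (247,188) in the seat and the knob at (273,208). Top view: post (275,181), knob (267,220). There are three carrier-shaped things in the top view: grey at (275,185), yellow at (347,145) and yellow at (286,286). The grey one fits because it is aluminium and sits between the jaws. I'll confirm it in an enlarged crop.

Run:
```python
import cv2,numpy as np
a=np.load("top0.npz");b=np.load("side0.npz")
t=cv2.resize(a["im"][135:250,225:325],None,fx=5,fy=5,interpolation=cv2.INTER_CUBIC)
s=cv2.resize(b["im"][165:245,195:300],None,fx=7,fy=7,interpolation=cv2.INTER_CUBIC)
cv2.imwrite("pics/tc.png",t[:,:,::-1]);cv2.imwrite("pics/sc.png",s[:,:,::-1])
def P(D,u,v):
    d=D["d"][v,u];K=D["K"];return np.round((D["T"]@np.r_[np.linalg.inv(K)@[u,v,1]*d,1])[:3],4)
for u,v in[(275,181),(267,220),(281,157),(269,219),(217,193),(325,217)]:print("top",u,v,P(a,u,v))
for u,v in[(247,177),(273,208),(223,198)]:print("side",u,v,P(b,u,v))
```

```text
top 275 181 [0.6021 0.0262 0.1082]
top 267 220 [0.5398 0.0405 0.0602]
top 281 157 [0.6641 0.01   0.042 ]
top 269 219 [0.5414 0.0368 0.0617]
top 217 193 [0.5934 0.1329 0.0532]
top 325 217 [ 0.55   -0.0748  0.0088]
side 247 177 [0.6    0.0287 0.113 ]
side 273 208 [0.5384 0.0529 0.063 ]
side 223 198 [0.6569 0.0259 0.0449]
```

View pics/tc.png

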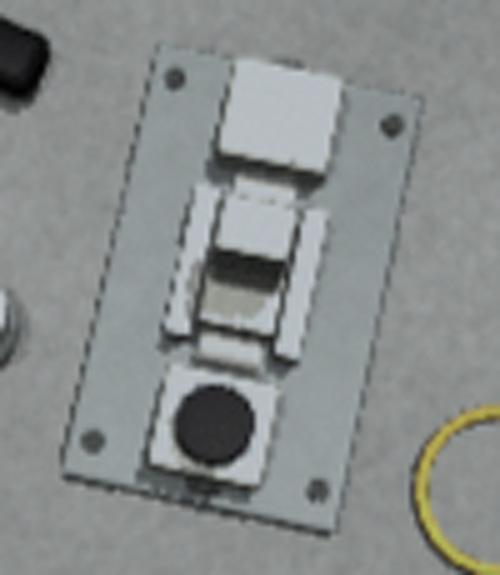

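View pics/sc.png

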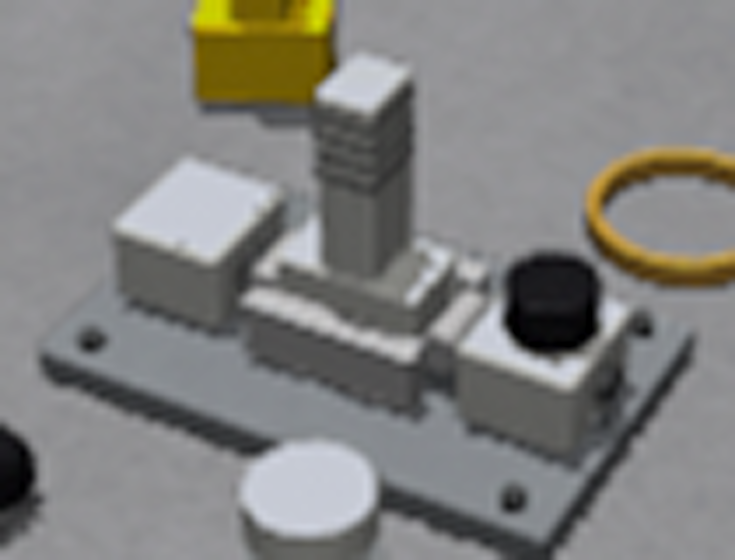

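```bash
cat > cloud.py <<'E'
import numpy as np
def cloud(D):
    d=D["d"];K=D["K"];v,u=np.mgrid[:d.shape[0],:d.shape[1]]
    p=np.stack([(u-K[0,2])/K[0,0]*d,(v-K[1,2])/K[1,1]*d,d,np.ones_like(d)],-1)@D["T"].T
    p=p[...,:3].copy(); p[d==0]=np.nan; return p
def ray(D,u,v,z):
    r=D["T"][:3,:3]@np.linalg.inv(D["K"])@[u,v,1];o=D["T"][:3,3];return o+r*(z-o[2])/r[2]
E
python3 - <<'E'
import numpy as np,cv2
from cloud import *
a=np.load("top0.npz");b=np.load("side0.npz")
C=[ray(a,225+(x+.5)/5-.5,135+(y+.5)/5-.5,0.012) for x,y in[(157,45),(423,100),(335,533),(63,477)]]
C=np.array(C);print(C.round(4),C.mean(0));print(np.linalg.norm(C-np.roll(C,1,0),axis=1))
for e in(C[3]-C[0],C[2]-C[1]):print("yaw y axis deg",np.degrees(np.arctan2(e[1],e[0])))
e=C[1]-C[0];print(np.degrees(np.arctan2(e[1],e[0])))
for n,D in(("top",a),("side",b)):
    p=cloud(D);x,y,z=p[...,0],p[...,1],p[...,2]
    for nm,m in(("post",(abs(x-.6)<.03)&(abs(y-.027)<.03)&(z>.1)),("hous-",(abs(x-.664)<.035)&(abs(y-.015)<.035)&(z>.036)&(z<.05)),("knob",(abs(x-.54)<.025)&(abs(y-.042)<.025)&(z>.054)&(z<.07)),("plate",(abs(x-.6)<.12)&(abs(y-.025)<.1)&(z>.006)&(z<.018))):
        q=p[m]; 
        if len(q)<5: print(n,nm,len(q));continue
        r=cv2.minAreaRect(q[:,:2].astype(np.float32)*1000)
        print(n,nm,len(q),q.mean(0).round(4),"zmed",np.median(q[:,2]).round(4),np.round(r[0],1),np.round(r[1],1),round(r[2],1))
    for nm,c in(("jar",(.593,.133)),("bangle",(.53,-.08))):
        m=(np.hypot(x-c[0],y-c[1])<.05)&(z>.005)&(z<.06);q=p[m];print(n,nm,(q.min(0)+q.max(0)).round(4)/2,q.max(0)-q.min(0))
from scipy.spatial.transform import Rotation as R
from plant import *
print(R.from_euler("xyz",observe()["tcp_rot"]).as_matrix().round(3))
E
```

```text
[[ 0.7017  0.0578  0.012 ]
 [ 0.6766 -0.0488  0.012 ]
 [ 0.5037 -0.0074  0.012 ]
 [ 0.5274  0.0976  0.012 ]] [0.60234699 0.02480556 0.012     ]
[0.17884425 0.10956583 0.17773802 0.10758302]
yaw y axis deg 167.16030710715967
yaw y axis deg 166.5219682724485
-103.26839579071883
top post 179 [0.6022 0.0253 0.1096] zmed 0.1101 [603.   25.1] [26.  20.4] 75.9
top hous- 453 [0.6626 0.0108 0.0411] zmed 0.0412 [663.6  10.8] [43.7 40.7] 77.2
top knob 202 [0.5407 0.0399 0.0591] zmed 0.0592 [541.   39.5] [27.6 28.4] 88.1
top plate 3147 [0.5951 0.0232 0.0113] zmed 0.0112 [593.4  24.6] [217.9 197.6] 0.8
top jar [0.58585 0.1187  0.0303 ] [0.03949374 0.07024583 0.04916786]
top bangle [ 0.5188 -0.0731  0.0088] [0.06617628 0.06696563 0.00756485]
side post 129 [0.6022 0.0289 0.1096] zmed 0.1117 [602.7  25.7] [27.6 20. ] 75.2
side hous- 281 [0.6607 0.0151 0.0429] zmed 0.0437 [653.5  12.1] [47.7 61. ] 75.2
side knob 134 [0.5404 0.043  0.0606] zmed 0.0614 [541.1  40.2] [27.8 28.5] 58.8
side plate 1417 [0.5916 0.0484 0.0133] zmed 0.0137 [590.   20.8] [233.5 174.2] 9.5
side jar [0.587   0.12055 0.03075] [0.03996524 0.07303351 0.05081729]
side bangle [ 0.5194 -0.0728  0.0095] [0.06628128 0.06763725 0.00895607]
[[-0.     0.382 -0.924]
 [ 0.002 -0.924 -0.382]
 [-1.    -0.002 -0.   ]]
```

Crops: the grey carrier is between the jaws in the grooved-post form described, and the black knob is on the near housing (top pixel 267,220). The yellow ones stand free on the bench. The seat centre is about (0.602, 0.0254), with its +y axis at about 166.8°. The two views agree on the post top at z = 0.110–0.112 and the knob at z = 0.059–0.061.

I'll grip across the post's y faces so that tipping the gripper tips the carrier.

```bash
cat > h.py <<'E'
import numpy as np,cv2
from scipy.spatial.transform import Rotation as R
from plant import *
PSI=np.radians(166.7)
Y=np.array([np.cos(PSI),np.sin(PSI),0]);Z=np.array([0,0,1.]);X=np.cross(Y,Z)
C=np.array([.6024,.0254,0])
def down(s): # tool x down, tool y = s*Y
    x=-Z;y=s*Y;return R.from_matrix(np.c_[x,y,np.cross(x,y)])
def eul(r): return r.as_euler("xyz")
def snap(tag):
    for n in("side","top"):
        im,d=get_image(n);c=get_calibration(n);np.savez(f"{n}_{tag}.npz",im=im,d=d,K=c["intrinsics"],T=c["world_from_camera"])
        cr=im[130:260,180:320] if n=="side" else im[120:250,205:345]
        out=cv2.resize(cr,None,fx=4,fy=4,interpolation=cv2.INTER_CUBIC);cv2.imwrite(f"pics/{n}_{tag}.png",out[:,:,::-1])
def st():
    o=observe();print("t%.2f"%o["time_s"],o["eef_pos"].round(4),"F",o["ft_force"].round(1),"M",o["torque"].round(2),"op",round(o["opening"],4))
    return o
E
python3 - <<'E'
from h import *
for s in(1,-1):
    for z in(.2,.073):
        for a in(0,-8,8):
            r=R.from_rotvec(X*np.radians(a))*down(s);q=inverse_kinematics(C+[0,0,z],eul(r));print(s,z,a,None if q is None else np.round(q,2))
E
```

```text
1 0.2 0 None
1 0.2 -8 None
1 0.2 8 None
1 0.073 0 None
1 0.073 -8 None
1 0.073 8 None
-1 0.2 0 [-0.09  0.19  1.62  0.    1.33  0.14]
-1 0.2 -8 [-0.08  0.09  1.74 -0.02  1.17  0.16]
-1 0.2 8 [-0.1   0.3   1.5   0.02  1.48  0.13]
-1 0.073 0 [-0.09  0.33  1.71 -0.    1.1   0.14]
-1 0.073 -8 [-0.08  0.24  1.83 -0.03  0.94  0.17]
-1 0.073 8 [-0.1   0.43  1.59  0.02  1.27  0.13]<sys>:0: UserWarning: Gimbal lock detected. Setting third angle to zero since it is not possible to uniquely determine all angles.
```

```bash
python3 - 2>/dev/null <<'E'
from h import *
r=down(-1)
movep(C+[0,0,.2],eul(r)); st()
print(move_l(C+[0,0,.073],feed=.1,max_force=15)); st()
snap("pre")
print(gripper_to(.04,40)); st()
E
```

```text
t2.60 [0.6025 0.0244 0.2001] F [-0.1  1.4 -0.4] M [ 0.01  0.07 -0.01] op 0.0853
False
t4.02 [0.6031 0.0253 0.0739] F [-0.1  0.3 -0.5] M [ 0.02  0.   -0.03] op 0.0855
False
t4.62 [0.6024 0.0254 0.073 ] F [-0.1  1.2  1. ] M [-0.   -0.   -0.03] op 0.0398
```

```bash
python3 -c "
import cv2,numpy as np
cv2.imwrite('pics/pre2.png',np.hstack([cv2.resize(cv2.imread(f'pics/{n}_pre.png'),(400,371)) for n in('side','top')]))"
```

```text
(no output)
```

View pics/pre2.png

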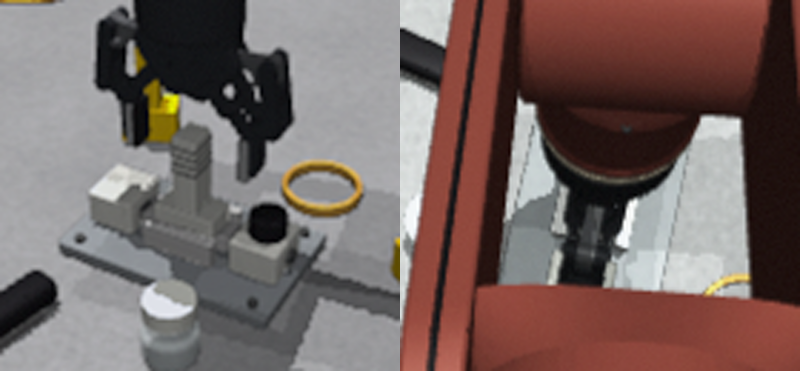

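The side view shows the grey post at about (190,150) centred between the open fingers at (135,115) and (250,150), clear of the knob at (268,222). I'll close on it.

```bash
python3 - 2>/dev/null <<'E'
from h import *
print(gripper_to(.0,100)); st(); hold(.2); st()
snap("grip")
E
python3 -c "
import cv2
cv2.imwrite('pics/grip2.png',cv2.imread('pics/side_grip.png'))"
```

```text
False
t4.94 [0.6032 0.0252 0.0734] F [ 3.  -0.8  0.2] M [-0.09 -0.38 -0.03] op 0.0185
t5.14 [0.6032 0.0252 0.0734] F [ 5.3 -1.1  1. ] M [-0.05 -0.64 -0.07] op 0.0188
```

View pics/grip2.png

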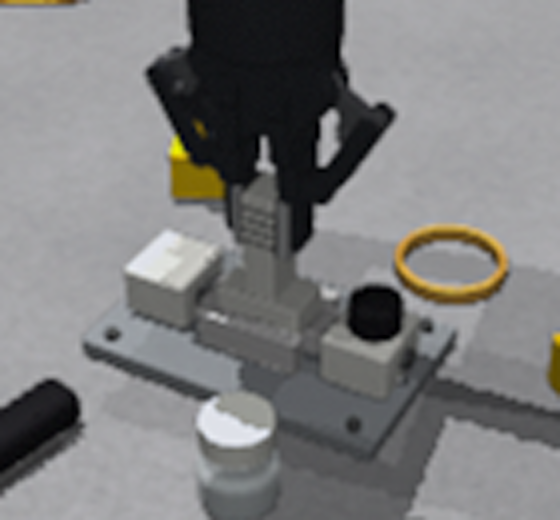

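The grip is good: the fingers are on the grooved post at (265,215) and the foot is still seated. Now I'll tip it towards the knob about the foot's lower +y edge.

```bash
cat >> h.py <<'E'
P0=C+[0,0,.073]; R0=down(-1); F=.012
def tcp(a_deg,pos):  # carrier tilted a about X with its underside centre at pos -> TCP pose
    r=R.from_rotvec(X*np.radians(a_deg)); return pos+r.apply(P0-(C+[0,0,F])), r*R0
def carrier(a_deg,side,h): # lower edge side(+1:+y) at height h above floor
    r=R.from_rotvec(X*np.radians(a_deg)); piv=C+Y*.025*side+[0,0,F+h]
    pos=piv+r.apply(-Y*.025*side); return tcp(a_deg,pos), h+2*(pos[2]-F-h)
def tilt(): # gripper tilt about X actually reached
    o=observe(); v=(R.from_euler("xyz",o["tcp_rot"])*R0.inv()).as_rotvec(); return np.degrees(v@X)
E
python3 - 2>/dev/null <<'E'
from h import *
h=0
(p,r),hm=carrier(-7,+1,0.); print(p,hm)
print(move_l(p,feed=.02,rotation=eul(r),max_force=80)); st(); hold(.15); st();print(tilt())
snap("t1")
E
```

```text
[0.59498401 0.02715307 0.07559205] 0.006093467170257376
False
t5.79 [0.5958 0.027  0.0761] F [ 6.9 -1.4 -3. ] M [-0.2  -1.01 -0.03] op 0.0187
t5.94 [0.5959 0.027  0.0761] F [ 6.6 -0.2 -2.1] M [-0.19 -0.94 -0.01] op 0.019
-7.136736538788656
```

View pics/side_t1.png

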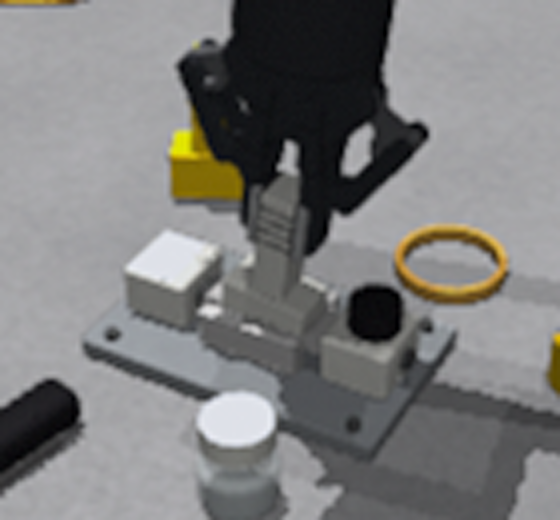

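```bash
cat > meas.py <<'E'
import sys
from h import *
from cloud import cloud
def m(tag):
    D=np.load(f"side_{tag}.npz"); p=cloud(D)-C
    u,v,w=p@X,p@Y,p[...,2]
    # post's +x/-x side face: points, extents of post by height -> fit axis in (v,w)
    k=(abs(u)<.02)&(abs(v)<.035)&(w>.05)&(w<.105)
    uu=u[k]; s=np.sign(np.median(uu)); 
    # face slice: points on the side face facing the camera, on post height below fingers
    pts=np.c_[u[k],v[k],w[k]]; f=pts[(pts[:,2]>.052)&(pts[:,2]<.075)]
    print(tag,len(f),"post low part: u,v mean",f.mean(0).round(4))
    t=pts[(abs(pts[:,0])>.009)]
    A=np.polyfit(t[:,2],t[:,1],1);print("  mean v slope deg (towards knob +)",np.degrees(np.arctan(A[0])).round(1),len(t))
    k=(abs(u)<.018)&(abs(v)<.03)&(w>.038)&(w<.062);t=np.c_[v[k],w[k]]
    for lo,hi in((-.026,-.018),(-.018,-.012),(.012,.018),(.018,.026)):
        q=t[(t[:,0]>lo)&(t[:,0]<hi)]; 
        if len(q): print("  foot top v",lo,hi,"z med",np.median(q[:,1]).round(4),len(q))
for a in sys.argv[1:]: m(a)
E
python3 meas.py pre grip t1 2>/dev/null
```

```text
pre 111 post low part: u,v mean [0.0072 0.0027 0.0639]
  mean v slope deg (towards knob +) 0.1 189
  foot top v -0.026 -0.018 z med 0.0476 31
  foot top v -0.018 -0.012 z med 0.0469 14
  foot top v 0.012 0.018 z med 0.0475 33
  foot top v 0.018 0.026 z med 0.0461 51
grip 114 post low part: u,v mean [0.0079 0.0025 0.0629]
  mean v slope deg (towards knob +) -0.4 232
  foot top v -0.026 -0.018 z med 0.0476 28
  foot top v -0.018 -0.012 z med 0.0461 16
  foot top v 0.012 0.018 z med 0.0472 33
  foot top v 0.018 0.026 z med 0.0458 50
t1 135 post low part: u,v mean [0.0073 0.0008 0.0601]
  mean v slope deg (towards knob +) 13.5 244
  foot top v -0.026 -0.018 z med 0.0529 23
  foot top v -0.018 -0.012 z med 0.0531 28
  foot top v 0.012 0.018 z med 0.05 58
  foot top v 0.018 0.026 z med 0.048 46
```

The image and depth agree on a tilt of about 6–7° towards the knob: the foot's −y end is up about 5 mm and its +y end is down. Now I'll tip back past upright about the raised −y edge.

```bash
python3 - 2>/dev/null <<'E'
from h import *
(p,r),hm=carrier(7,-1,.0055); print(p,hm)
print(move_l(p,feed=.03,rotation=eul(r),max_force=80)); st(); hold(.15); st();print(tilt())
snap("t2")
E
python3 meas.py t2 2>/dev/null
```

```text
[0.60981599 0.02364693 0.08109205] 0.011593467170257379
False
t6.73 [0.6094 0.0238 0.0807] F [ 1.9  0.6 -2.1] M [-0.02 -0.82 -0.05] op 0.0188
t6.88 [0.6092 0.0239 0.0807] F [ 2.2 -0.8 -4. ] M [-0.12 -1.02 -0.07] op 0.0187
6.980325170107337
t2 225 post low part: u,v mean [0.005  0.0023 0.0601]
  mean v slope deg (towards knob +) -12.9 277
  foot top v -0.026 -0.018 z med 0.0525 30
  foot top v -0.018 -0.012 z med 0.0526 18
  foot top v 0.012 0.018 z med 0.0565 38
  foot top v 0.018 0.026 z med 0.0498 77
```

View pics/side_t2.png

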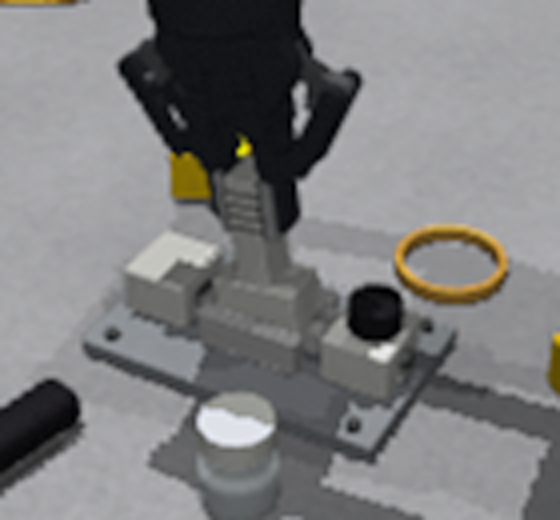

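It is tipped away by about as much, with the post leaning left at (245,235) and the +y end raised. Two more rocks to work it free, then straighten and lift.

```bash
python3 - 2>/dev/null <<'E'
from h import *
for a,s,h in((-6,1,.011),(6,-1,.016)):
    (p,r),hm=carrier(a,s,h); print(move_l(p,feed=.04,rotation=eul(r),max_force=80),hm); st()
p,r=tcp(0,C+[0,0,F+.021]); print(move_l(p,feed=.03,rotation=eul(r),max_force=80)); st()
p,r=tcp(0,C+[0,0,.042+.024]); print(move_l(p,feed=.04,rotation=eul(r),max_force=80)); hold(.5); st(); print(tilt())
snap("up")
E
```

```text
False 0.016226423163382676
t7.51 [0.5973 0.0269 0.0883] F [ 2.4 -0.6  4.9] M [-0.25 -1.34 -0.02] op 0.0185
False 0.021226423163382677
t8.01 [0.6082 0.0239 0.091 ] F [-0.2  1.2  4.7] M [ 0.12  0.26 -0.04] op 0.0189
False
t8.39 [0.6019 0.0255 0.0942] F [ 1.7 -0.6 -0.4] M [-0.06 -0.25 -0.03] op 0.0189
False
t9.87 [0.6024 0.0254 0.127 ] F [ 0.3  0.2 -1.5] M [-0.01 -0.03 -0.02] op 0.0185
0.0031027876297798278
```

View pics/side_up.png

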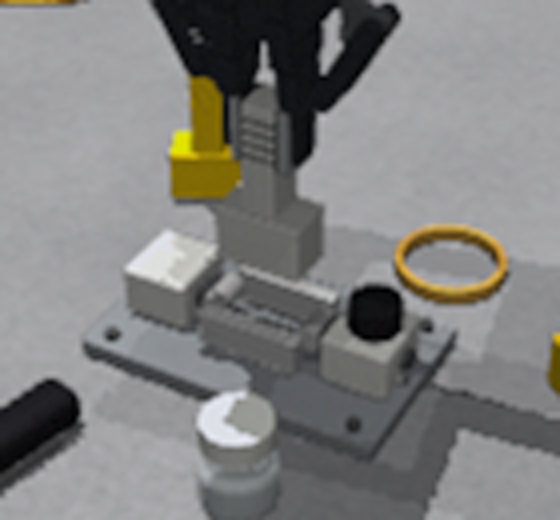

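```bash
python3 - 2>/dev/null <<'E'
from h import *
from cloud import cloud
for tag in("pre","up"):
    D=np.load(f"side_{tag}.npz"); p=cloud(D)-C; u,v,w=p@X,p@Y,p[...,2]
    im=D["im"].astype(int); grey=im.min(-1)>75
    dz=.054 if tag=="up" else 0
    # side face of foot / whole carrier
    k=(abs(u)<.024)&(abs(v)<.032)&(w>.03+dz)&(w<.12+dz)&grey; q=np.c_[u[k],v[k],w[k]]-[0,0,dz]
    for lo,hi in((.0365,.044),(.05,.07)):
        s=q[(q[:,2]>lo)&(q[:,2]<hi)];print(tag,lo,len(s),"u",np.percentile(s[:,0],[2,98]).round(4),"v",np.percentile(s[:,1],[2,98]).round(4))
    t=q[(q[:,0]>.009)&(q[:,2]>.05)];print("  slope deg",np.degrees(np.arctan(np.polyfit(t[:,2],t[:,1],1)[0])).round(1),len(t))
    k=(abs(u)<.018)&(abs(v)<.028)&(abs(w-.046-dz)<.006)
    for lo,hi in((-.024,-.012),(.012,.024)):
        s=w[k&(v>lo)&(v<hi)];print("  foot top",lo,np.percentile(s,[50,85]).round(4),len(s))
E
```

```text
pre 0.0365 97 u [-0.0148  0.0221] v [-0.0252  0.0273]
pre 0.05 96 u [-0.0084  0.0131] v [-0.0106  0.009 ]
  slope deg 0.4 204
  foot top -0.024 [0.0474 0.0485] 35
  foot top 0.012 [0.0472 0.0484] 73
up 0.0365 75 u [-0.0138  0.0152] v [-0.0222  0.0252]
up 0.05 104 u [-0.0104  0.0132] v [-0.0085  0.0102]
  slope deg 0.7 226
  foot top -0.024 [0.1011 0.1022] 37
  foot top 0.012 [0.101 0.102] 62
```

The carrier hangs upright above the empty seat. Its foot top rose 54 mm, so the underside is about 24 mm above the housings. It is level end to end, and the tool force is about its own weight. The bangle (450,262) and jar (235,430) are unmoved. Handing in.

```bash
python3 - 2>/dev/null <<'E'
from h import *
st(); print(job_done())
E
```

```text
t9.97 [0.6024 0.0254 0.127 ] F [-1.1  0.2 -1.9] M [ 0.01 -0.03  0.  ] op 0.0188
the job is handed in; nothing more can be done
None
```

The carrier is free and was handed in held upright in the gripper, straight above its seat; the job gave no verdict back. I gripped the grey carrier's post across its y faces with a 100 N grip. I tipped it about 7° towards the knob, then about 7° back past upright the other way, and rocked it 6° each way once more before straightening and lifting. The whole run took about 10 s of the 45 s.

**Last checks:**
- **Height:** the underside is about 24 mm above the housing tops, worked out from the foot top measured at 0.101 m.
- **Position:** it is within a few millimetres of the pocket centre and under 1° off upright.
- **Seat contact:** there is no sign of contact; the seat looks empty and the tool force is about the carrier's own weight.
- **Grip:** the finger opening stayed steady at 18.5–19 mm throughout.
- **Bangle, jar and scanner:** they look unmoved in the side view, where the scanner is only partly in the last crop. I did not measure their positions again.

**One disagreement:** the rough slope fit from the side camera's depth gave about 13° at each tilt. The gripper's reported tilt (−7.1° and +7.0°) pointed to about 7° instead, as did the foot-end heights for the first tip. I trusted those, and both readings are well above the 3° threshold.

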